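# Bring the condenser cooling loop on line

### The arm

A 7-joint arm with a two-finger parallel gripper is mounted at the origin on the work surface. World frame = base frame: x ahead of the robot, y to its left, z up, the work surface at z = 0. Lengths are in mm, angles in rad, forces in N, time in s.
With the tool pointing down it reaches from about 425 to 925 mm from the base axis. Payload 6.8 kg.
Tool frame: the origin (TCP) lies at the very end of the fingers, on their centre line; the grasp point (between the pads) lies 19 mm behind it; z points along the fingers, x is the direction in which the jaws open and shut, and the axes are right-handed (so a half turn about z gives the same grasp; the last joint's range is limited). The gripper opens to 88 mm and grips with 3 to 60 N. Pads are 20 mm wide; open, the fingers measure 115 mm over their backs; the gripper's body (75 mm by 178 mm) begins 61 mm behind the grasp point.
Start: joints at [1.061, 0.477, 0.022, 1.555, -0.011, 1.109, -0.083], TCP at [263.987, -621.256, 222.664] pointing down, gripper open.
Joint ranges: [-2.96, 2.96], [-0.34, 2.1], [-1.41, 1.46], [0.24, 2.44], [-1.37, 4.51], [0.17, 1.92], [-2.96, 2.96]. Speed limits (rad/s): [2.39, 2.39, 3.14, 3.14, 3.14, 3.14, 3.14].

### API

Orientations are given as [roll, pitch, yaw] about the fixed x, y, z axes, in that order (R = Rz(yaw) Ry(pitch) Rx(roll)).
In Python, from plant import telemetry, get_image, camera_params, env, search_frame, cut_out gives the robot as it stands. The module is installed in compiled form; this text tells all that it offers.
- The arm moves only by the tool jog_arm, never from a script. Its arguments are lists of equal length, an entry for each row: "grip": the opening, from 0 (shut) to 1 (fully open); "offset": the shift along the tool's x, y, z in cm, a list of three; "twist": the turn, a rotation vector about the tool's x, y, z in rad, a list of three. A call has 1 to 12 rows; each row is the pose to reach, as a shift and turn from the pose commanded when the call began, along the tool's axes at that moment; what a row does not reach only later rows make up. A row lasts 1/8 s, in which the tool goes at most 62.5 mm and 10.7 degrees, less where a joint would pass 70% of its speed; a pose out of reach is approached as far as the arm can. A call with a gripper value outside its range is refused whole. The fingers move at their own pace and stop on an object; "newtons" is the grip in N (left out, the last holds). Time passes only in rows, so rows that repeat a pose let the fingers close. It gives the time, the measured TCP pose, the force and the opening at its end, in the units of the state.
- telemetry.observe(): the state, without advancing time (a new reading comes with each control period).
- get_image(name): name is "side" or "top"; returns (picture, depth): 420x560x3 uint8, blue, green, red; 420x560 float32, mm along the optical axis (not along the pixel's ray), 0 where there is no reading.
- camera_params(name): a dict with "fov_y" (degrees; the focal length in pixels is half the picture's height over the tangent of half this angle, whatever the lens; pixels are square), "cx", "cy" (the principal point, pixels), "position" and "orientation" of the camera in the world. Camera axes: x right, y down, z forward; pixel columns grow to the right and rows downward; lengths in mm; the calibration is good to about 2 mm. A picture is of the moment at which its call begins. camera_params takes no time and is no camera call.
- env.finish_job(): hands the job in, once; it reports no verdict.
Trained networks look in the newest picture that a camera, given by its name, has taken for a name from the list of things; names that differ only in an ending like _2 or _b are one class to them, and where a whole thing is asked for, a point or a joint stands for the part that bears it (a point fixed in the world has none). Each returns a list of dicts, best first, with "p" (0 to 1); they miss things now and then, are a little off and sometimes report something else, mostly with a low value. They report only what shows in the picture. A call takes as long as a camera call.
- search_frame(target, camera): "extent" ([left, top, width, height] in pixels, round what is visible of it).
- cut_out(target, camera): "region" (420x560 bool, what is visible of it) and "extent" ([left, top, width, height] in pixels, round what is visible of it).
The state is a dict: "time": time; "q": joint angles; "qvel": joint speeds; "joint_efforts": joint torques, N m; "position": TCP position; "tcp_rot": TCP orientation; "force": force on the tool from outside, world axes, zero at the start; "moment": the same for the moment, N m; "opening": finger opening in mm.
Only numpy, scipy, OpenCV 4.12 (cv2) and the standard library are available. Lean on these libraries where they do the work, as an engineer would, in place of code of your own. Each camera call takes 0.05 s, during which the arm holds its last target.

### The job

Put the condenser's cooling loop on line: pull the red return lever all the way open to its stop, then bring the blue supply lever up to the orange marker on its scale and leave it there, without swinging well past it, and only then start the pump with the green button. Leave the yellow lever, the red stop button and the things standing on the bench alone, and do not knock the rack with its glass shelf.

Things in the scene. Friction and masses are not known exactly. Their poses are not given: they have to be found in the camera images.
- rack: Fixed rack over the valves; origin on the bench below the middle stem, x away from the robot, y left, yaw up to 0.15 rad. Glass shelf 180 deep, 580 wide, underside 350 mm up, front edge 20 mm behind the lever pivots: an upright tool over a closed lever hits it. Posts at x 128, y +-265 mm. Below its front three pipe lines 150 mm apart along y, colours in any order, each with a lever ball valve.
- return_lever (a joint): Angle (rad) of the red return valve's lever about its stem, which leans 35 degrees from vertical towards the robot: 0 closed (lever points to rack +y, across the pipe), 1.571 fully open at its stop (lever points down the slope towards the robot, along the pipe). Stiff, stays where it is left (0.45 N m, about 5 N at the grip).
- return_grip (a point): Middle of the red grip, 92 mm from the stem axis: a flat vinyl sleeve 20 mm wide, 10 mm thick, reaching from 40 to 125 mm from the axis. Axes turn with the lever: y points out along the lever, z along the stem away from the pipe (leaning 35 degrees towards the robot), -x is the way it moves as it opens. The pipe's surface is 41 mm below the lever.
- return_pivot (a point): Point on the return valve's stem axis in the lever's mid-plane, 170 mm above the bench; same axes as the grip.
- supply_lever (a joint): Angle (rad) of the blue supply valve's lever, same construction, sizes, stiffness and meaning as the return lever: 0 closed, 1.571 fully open.
- supply_grip (a point): Middle of the blue grip of the supply lever, 92 mm from its stem axis; sizes and axes as for the return lever. A black graduated sector (radius 74 mm, white lines every 10 degrees, longer every 30) lies 18 mm below the lever.
- supply_pivot (a point): Point on the supply valve's stem axis in the lever's mid-plane; same axes as the supply grip.
- supply_marker (a joint): Angle (rad) on the supply valve's scale at which the orange marker sits, counted exactly as the supply lever's angle: the lever is on the marker when both read the same. The marker does not move.
- marker_mid (a point): Middle of the orange marker, a 32 x 12 mm rider with a black centre line at 66 mm radius on the black sector, 13.5 mm below the lever plane; the lever is right when its centre line lies over the marker's. y points outward from the stem, z along the stem, -x towards open.
- bath_lever (a joint): Angle (rad) of the yellow-handled lever of the neighbouring bath's valve, same construction and meaning; to be left as it is.
- bath_grip (a point): Middle of the yellow grip, 92 mm from its stem axis, sizes and axes as for the return lever.
- station: Fixed grey pump station on the bench, 78 x 145 x 46 mm, origin at the centre of its underside; the green start button is at its +y end, the red stop button at its -y end, 72 mm apart. It stands on the left or the right of the bench.
- start (a joint): Travel (m) of the green start button: 0 up, 0.006 fully down; spring, about 5 N fully down.
- start_top (a point): Centre of the top face of the green start button, 30 mm diameter, pressed straight down.
- stop (a joint): Travel (m) of the red stop button, same make; not to be pressed.
- stop_top (a point): Centre of the top face of the red stop button.
- jug_mid (a point): Loose steel jug, 84 mm diameter (handle on one side), 85 mm tall; this point is on its axis, half-way up.
- tub_mid (a point): Loose white plastic tub, 90 mm diameter, 55 mm tall; this point is on its axis, half-way up.
- spanner_grip (a point): Loose steel spanner, 160 mm long, lying flat; this point is in its handle, x along the tool.

How it is judged (in metres and radians):
On the way, in this order (a step that is already met when the one before it is completed fails the run):
1. the red return lever is fully open (within 7 degrees of its stop) (value of joint return_lever above 1.45 rad), for 0.2 s.
2. the blue supply lever rests on the orange marker (within 5 degrees) (angle between the y axis of supply_grip and the y axis of marker_mid, either way round below 0.09 rad and velocity of joint supply_lever below 0.05 rad/s), for 0.3 s.
3. the green start button is pressed (value of joint start above 0.0035 m), for 0.05 s.
At the end, for the whole second after the job is handed in: The red return lever stands fully open (within 7 degrees of its stop), the blue supply lever stands within 5 degrees of the orange marker, and the green button has been pressed after both and has come back up (value of joint return_lever above 1.45 rad and angle between the y axis of supply_grip and the y axis of marker_mid, either way round below 0.09 rad and value of joint each of start, stop below 0.002 m); the robot touches nothing.
It fails at once if out of order: the supply is opened before the return is open, or the pump started before the return is open and the supply set ((value of joint supply_lever above 0.4 rad and value of joint return_lever below 1.4 rad) or (value of joint start above 0.003 m and (value of joint return_lever below 1.4 rad or angle between the y axis of supply_grip and the y axis of marker_mid, either way round above 0.12 rad))).
It fails at once if the supply lever swings more than 9 degrees past the marker (x of supply_grip in the frame of marker_mid below -0.0144 m).
It fails at once if the red stop button is pressed or the yellow lever moved by more than 6 degrees (value of joint stop above 0.003 m or distance of bath_grip from where it was at the start of the episode above 0.01 m).
It fails at once if the rack or its shelf is knocked (over 10 N) (contact force between any of the arm, the fingers and rack above 10 N).
It fails at once if the jug, tub or spanner is shifted by more than 30 mm or tipped over (distance of any of jug_mid, tub_mid, spanner_grip from where it was at the start of the episode above 0.03 m or angle between any of jug_mid, tub_mid's own z axis and vertical above 0.5 rad).
It also fails if it takes over 59 s, if anything falls off the work surface, if the arm or the gripper's body presses on something with over 40 N, if the wrist force passes 120 N, or if a joint passes its speed limit or range.

## Working session

There is one attempt and no reset: what is moved stays moved. The work goes in short steps, Python scripts to look and compute and a tool call to move; the robot and the scene stay as the last step left them, time stands still between calls to the robot, and variables do not carry over. Pictures are saved under pics/ and viewed, and the job is handed in when it is done.

Besides the shell and the picture viewer there is one more tool, called after ">>>" by a JSON object that holds its "api" and its "payload", one argument or row to a line. jog_arm: Moves the arm, as the interface text tells. Its arguments: {"type":"object","properties":{"grip":{"type":"array","items":{"type":"number"}},"offset":{"type":"array","items":{"type":"array","items":{"type":"number"}}},"twist":{"type":"array","items":{"type":"array","items":{"type":"number"}}},"newtons":{"type":"number"}},"required":["grip","offset","twist"]}

```bash
mkdir -p pics; ls
cat > h.py <<'E'
import numpy as np, cv2
from plant import telemetry,get_image,camera_params,env,search_frame,cut_out
from scipy.spatial.transform import Rotation as R
def cam(n):
    c=camera_params(n); return c
E
python3 - <<'E'
from h import *
for n in("side","top"):
    im,d=get_image(n); cv2.imwrite(f"pics/{n}0.png",im); np.save(f"{n}_d.npy",d); np.save(f"{n}_i.npy",im)
    print(camera_params(n))
print(telemetry.observe())
E
```

```text
pics
{'fov_y': 49.3185211019775, 'cx': 280.41003232831906, 'cy': 203.5769695234277, 'position': array([430.0785486 , 707.09157223, 815.54097651]), 'orientation': array([-2.34741744,  0.02000087, -3.05078976])}
{'fov_y': 44.29795941064671, 'cx': 282.4926196556863, 'cy': 207.15861821965896, 'position': array([ 303.54758026,   14.76587879, 1341.73538922]), 'orientation': array([-2.99969745,  0.00781017, -1.55680158])}
{'time': 0.1, 'q': array([ 1.0608923 ,  0.47771313,  0.02236747,  1.55631175, -0.01148467,
        1.10930738, -0.08309003]), 'qvel': array([ 0.00068279, -0.00135749,  0.00056745, -0.00336123, -0.0005467 ,
        0.00096387,  0.00048526]), 'joint_efforts': array([ 4.22903118e-03, -5.84092748e+01,  1.53984301e+00, -2.73311985e+01,
       -5.42761374e-02,  1.30942056e-02,  4.49376421e-05]), 'position': array([ 263.74396374, -620.76663395,  221.79956489]), 'tcp_rot': array([ 3.14145118e+00,  1.60487153e-03, -1.16897721e+00]), 'force': array([0.03532771, 0.4204604 , 0.34938523]), 'moment': array([ 0.03358493, -0.01635751,  0.01264128]), 'opening': 87.87971245523632}
```

View pics/side0.png

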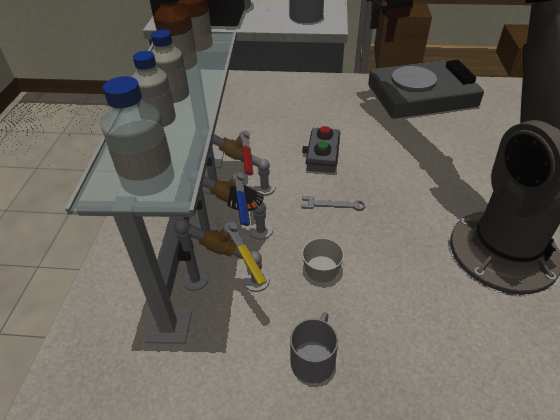

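View pics/top0.png

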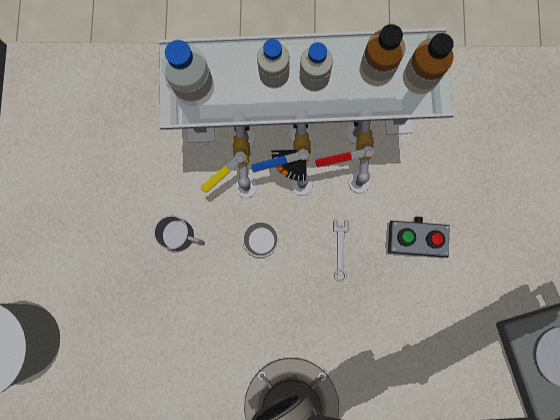

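The side and top views show the red valve on the right (top view 335,158), blue in the middle (270,163), yellow on the left (215,180), and an orange marker near (283,172). The station is at (418,238), with green at (408,237) and red at (437,239). Next I measure these.

```bash
cat >> h.py <<'E'
def K(n):
    c=camera_params(n); f=210/np.tan(np.radians(c['fov_y'])/2); return f,c['cx'],c['cy'],R.from_euler('xyz',c['orientation']).as_matrix(),np.array(c['position'])
def cloud(n,d):
    f,cx,cy,M,p=K(n); v,u=np.mgrid[0:420,0:560]
    P=np.stack([(u-cx)/f*d,(v-cy)/f*d,d],-1)
    return P@M.T+p
def proj(n,X):
    f,cx,cy,M,p=K(n); c=(np.atleast_2d(X)-p)@M; return np.stack([f*c[:,0]/c[:,2]+cx,f*c[:,1]/c[:,2]+cy],1)
def masks(im):
    h=cv2.cvtColor(im,cv2.COLOR_BGR2HSV).astype(int); H,S,V=h[...,0],h[...,1],h[...,2]; s=(S>170)&(V>70)
    return dict(red=s&((H<5)|(H>175)),blue=s&(H>105)&(H<125),yellow=s&(H>22)&(H<33),orange=s&(H>7)&(H<20),green=s&(H>50)&(H<80))
E
python3 - <<'E'
from h import *
for n in("side","top"):
    im=np.load(n+"_i.npy");d=np.load(n+"_d.npy");C=cloud(n,d)
    print(n)
    for k,m in masks(im).items():
        nn,l,st,ce=cv2.connectedComponentsWithStats(m.astype(np.uint8))
        for i in range(1,nn):
            if st[i,4]<15: continue
            mm=(l==i)&(d>0); P=C[mm]
            md=np.median(P,0); 
            Q=P[np.linalg.norm(P-md,axis=1)<80]; c=Q.mean(0); w,s,vt=np.linalg.svd(Q-c); t=(Q-c)@vt[0]
            print(k,st[i],np.round(md),'c',np.round(c),'dir',np.round(vt[0],2),'n',np.round(vt[2],2),'len',round(np.ptp(t)))
    for t in("return_grip","supply_grip","bath_grip","marker_mid","start_top","stop_top","station","jug_mid","tub_mid","spanner_grip"):
        r=search_frame(t,n); print(t,[(np.round(x['extent']),round(x['p'],2)) for x in r[:2]])
E
```

```text
side
red [320 127  10   5  42] [ 417. -353.   68.] c [ 418. -353.   68.] dir [-0.98  0.18 -0.  ] n [ 0.01  0.03 -1.  ] len 26
red [243 146   9  27 183] [591. -86. 166.] c [591. -87. 166.] dir [-0.21  0.97 -0.12] n [ 0.43 -0.02 -0.9 ] len 82
blue [151  30  19   8 121] [711. -34. 478.] c [711. -35. 478.] dir [-0.12 -0.99 -0.01] n [ 0.01  0.01 -1.  ] len 30
blue [133  51  21  10 149] [717.  46. 478.] c [717.  46. 478.] dir [ 0.48 -0.88 -0.01] n [-0.    0.01 -1.  ] len 34
blue [103  77  35  17 457] [688. 205. 518.] c [688. 205. 518.] dir [-0.87  0.49  0.  ] n [-0.    0.01 -1.  ] len 43
blue [237 191  12  32 244] [579.  62. 164.] c [580.  62. 164.] dir [-0.24  0.96 -0.12] n [-0.4   0.02  0.92] len 81
yellow [238 245  28  40 386] [545. 190. 144.] c [545. 190. 144.] dir [-0.57  0.74 -0.37] n [ 0.44 -0.11 -0.89] len 82
orange [169   8   3  12  16] [ 723. -132.  470.] c [ 723. -134.  470.] dir [-0.19  0.74 -0.65] n [-0.91 -0.38 -0.18] len 21
orange [251 203   6   5  18] [564.  23. 132.] c [564.  23. 132.] dir [0.16 0.95 0.27] n [-0.56 -0.15  0.82] len 15
return_grip [(array([238., 130.,  19.,
[... 1579 characters left out ...]
] dir [-0.54 -0.69 -0.48] n [ 0.62  0.07 -0.79] len 32
green [402 231  12  12  99] [ 417. -284.   68.] c [ 416. -283.   69.] dir [-0.77 -0.63 -0.04] n [-0.01 -0.06  1.  ] len 28
return_grip [(array([318., 146.,  55.,  20.]), 0.81), (array([252., 147.,  54.,  23.]), 0.42)]
supply_grip [(array([252., 149.,  57.,  21.]), 0.81)]
bath_grip [(array([203., 153.,  45.,  37.]), 0.67)]
marker_mid []
start_top [(array([386., 217.,  66.,  40.]), 0.19)]
stop_top [(array([428., 235.,  12.,  12.]), 0.46)]
station [(array([388., 217.,  64.,  43.]), 0.71)]
jug_mid [(array([153., 215.,  48.,  40.]), 0.85)]
tub_mid [(array([244., 222.,  35.,  31.]), 0.88)]
spanner_grip [(array([332., 220.,  14.,  59.]), 0.58)]
```

Run:
```python
from h import *
a=cv2.resize(np.load("top_i.npy")[120:205,190:390],None,fx=4,fy=4,interpolation=cv2.INTER_CUBIC)
b=cv2.resize(np.load("side_i.npy")[120:300,170:290],None,fx=3.3,fy=3.3,interpolation=cv2.INTER_CUBIC)
cv2.imwrite("pics/a1.png",a);cv2.imwrite("pics/b1.png",b)
```

```text
(no output)
```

View pics/a1.png

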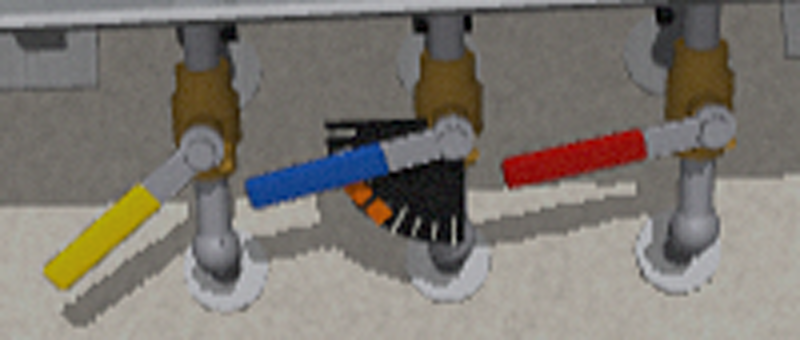

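View pics/b1.png

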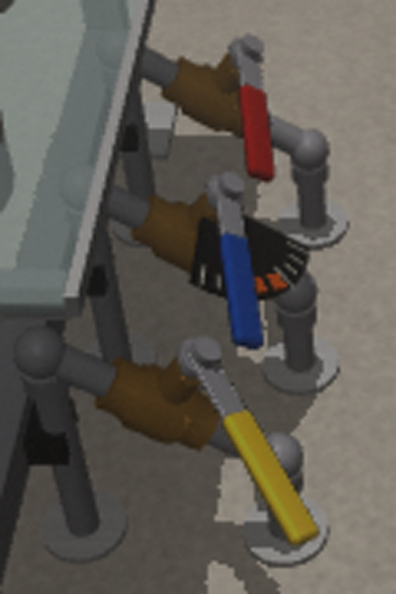

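```bash
cat > fit.py <<'E'
from h import *
from scipy.optimize import least_squares
t=np.radians(35); 
nst=np.array([-np.sin(t),0,np.cos(t)]); dn=np.array([-np.cos(t),0,-np.sin(t)]); ey=np.array([0,1,0.])
def lev(p,j,a,r,h):
    M=R.from_euler('z',p[2]).as_matrix()
    return np.array([p[0],p[1],0])+M@(np.array([0,150*j,170])+r*(np.cos(a)*ey+np.sin(a)*dn)+h*nst)
def fit(obs,n=None):
    # obs: list of (j,center,dir)
    def f(p):
        o=[]
        for k,(j,c,v) in enumerate(obs):
            a=p[3+k]; o+=list(lev(p,j,a,82.5,5)-c); u=lev(p,j,a,60,0)-lev(p,j,a,0,0); o+=list(u-60*np.array(v)/np.linalg.norm(v))
        return o
    return least_squares(f,[630,0,0.05]+[0.3]*len(obs))
E
python3 - <<'E'
from fit import *
for n in("side","top"):
    im=np.load(n+"_i.npy");d=np.load(n+"_d.npy");C=cloud(n,d); obs=[]
    for k,j in(("red",-1),("blue",0),("yellow",1)):
        m=masks(im)[k]; m[:120]=0; m&=(C[...,2]>120)&(C[...,2]<200)&(d>0)
        P=C[m]; c=P.mean(0); v=np.linalg.svd(P-c)[2][0]; obs.append((j,c,v*np.sign(v[1])))
    s=fit(obs); print(n,np.round(s.x,3),np.round(s.fun,1)); p=s.x
    # marker ray
    f,cx,cy,M,pos=K(n)
    m=masks(im)["orange"]; m[:150]=0;m[:,:200]=0;m[:,320:]=0
    v,u=np.nonzero(m); print(np.c_[u,v].mean(0), C[m].mean(0))
    pts=[(u.mean(),v.mean())]+([(282.5,170.2)] if n=="top" else [])
    Mr=R.from_euler('z',p[2]).as_matrix(); N=Mr@nst; X0=lev(p,0,0,0,-13.5)
    for q in pts:
        r=M@np.array([(q[0]-cx)/f,(q[1]-cy)/f,1]); X=pos+r*((X0-pos)@N)/(r@N); e=Mr.T@(X-X0); print('marker',np.round(X),'ang',np.arctan2(e@dn,e@ey),'rad',np.hypot(e@dn,e@ey))
    # shelf edge
    m=(C[...,2]>340)&(C[...,2]<375)&(C[...,0]<760)&(d>0)&(C[...,0]>560); v,u=np.nonzero(m); P=C[m]
    e=[]
    for y0 in range(-260,261,40):
        s=np.abs(P[:,1]-y0)<8
        if s.sum()>3: e.append((y0,P[s,0].min()))
    e=np.array(e); print(np.round(e.T)); 
    if len(e)>3: print(np.polyfit(e[:,0],e[:,1],1))
E
```

```text
side [ 6.02586e+02 -1.81030e+01  5.40000e-02  1.86000e-01  2.26000e-01
  7.08000e-01] [-0.  -0.7 -0.8  0.4  0.2  0.8  0.6 -1.1 -0.4  0.2  0.  -0.3 -0.6  1.8
 -0.5 -0.5 -0.6 -0.5]
[250.03448276 206.24137931] [569.58904303  30.61521411 134.95060342]
marker [570.  29. 133.] ang 0.7559199266860167 rad 66.64970749960435
[[-260. -220. -180. -140. -100.  -60.  -20.   20.   60.  100.  140.  180.
   220.  260.]
 [ 631.  629.  627.  624.  622.  620.  618.  616.  613.  611.  609.  607.
   605.  602.]]
[-5.58835606e-02  6.16717404e+02]
top [ 5.97169e+02 -2.13210e+01  5.50000e-02  1.81000e-01  2.27000e-01
  6.99000e-01] [ 0.4 -0.7 -0.7  0.3  0.1  0.2  0.  -0.6 -0.3  0.8  0.1 -0.4 -0.4  1.3
 -1.  -0.2 -0.2 -0.1]
[275.36231884 167.1884058 ] [571.86374486  45.08237374 135.8447378 ]
marker [571.  45. 138.] ang 0.49492897282958404 rad 76.76231225584142
marker [565.  28. 133.] ang 0.7243161476933276 rad 67.89061332323438
[[-260. -220. -180. -140. -100.  -60.  -20.   20.   60.  100.  140.  180.
   220.  260.]
 [ 625.  623.  621.  619.  617.  615.  613.  610.  608.  606.  604.  601.
   600.  597.]]
[-5.45385053e-02  6.11354692e+02]
```

```bash
cat > plan.py <<'E'
from fit import *
P=[600.,-19.5,.055]
def pose(j,a,r,h,tilt=35,p=P):
    """TCP pose: at radius r, height h over lever plane, tool x = closing-side tangential (-opening), z tilted"""
    X=lev(p,j,a,r,h); Mr=R.from_euler('z',p[2])
    # tool frame at tilt: z=-n(tilt); base: tool x = +upslope at a=0, tool z=-n
    tt=np.radians(tilt); n=np.array([-np.sin(tt),0,np.cos(tt)]); up=np.array([np.cos(tt),0,np.sin(tt)])
    x=np.cos(a)*up+np.sin(a)*ey; z=-n; y=np.cross(z,x)
    return X,Mr*R.from_matrix(np.stack([x,y,z],1))
def rel(X,Rt,s=None):
    s=s or telemetry.observe(); R0=R.from_euler('xyz',s['tcp_rot'])
    return np.round(R0.inv().apply(X-s['position'])/10,2),np.round((R0.inv()*Rt).as_rotvec(),3)
E
python3 - <<'E'
from plan import *
X,Rt=pose(-1,.183,85,100); print(X,*rel(X,Rt)); 
for a,t in((0.183,35),(1.57,35),(1.57,10)):print(pose(-1,a,85,-10,t)[0], pose(-1,a,85,-10,t)[1].as_euler('xyz'))
E
```

```text
[533.72855863 -89.66850993 243.04293768] [-38.38 -45.62  -2.04] [ 0.33   0.575 -1.36 ]
[596.72656191 -86.20012175 152.93621281] [ 3.01485169 -0.59922051  0.27719893]
[ 544.44659548 -172.71789291  113.05449793] [ 2.53072756e+00 -4.56754253e-04  1.62514401e+00]
[ 544.44659548 -172.71789291  113.05449793] [ 2.96705978e+00 -1.38280683e-04  1.62501210e+00]
```

>>> {"api": "jog_arm", "payload": {
  "grip": [0.7,0.7,0.7,0.7,0.7,0.7,0.7,0.7,0.7,0.7,0.7,0.7],
  "offset": [
    [-4,-4.5,0],
    [-8,-9,-0.5],
    [-12,-13.5,-0.5],
    [-16,-18,-1],
    [-20,-23,-1],
    [-24,-28,-1],
    [-28,-33,-1.5],
    [-32,-38,-2],
    [-35,-42,-2],
    [-38.4,-45.6,-2],
    [-38.4,-45.6,-2],
    [-38.4,-45.6,-2]
  ],
  "twist": [
    [0.03,0.05,-0.13],
    [0.06,0.1,-0.26],
    [0.09,0.16,-0.4],
    [0.13,0.22,-0.53],
    [0.16,0.28,-0.67],
    [0.19,0.34,-0.8],
    [0.22,0.39,-0.93],
    [0.25,0.44,-1.05],
    [0.29,0.5,-1.2],
    [0.33,0.575,-1.36],
    [0.33,0.575,-1.36],
    [0.33,0.575,-1.36]
  ]
}}

```text
time: 2.6
position: [533.4, -90.4, 242.8]
tcp_rot: [3.016, -0.599, 0.275]
force: [-1.0, -0.5, -0.1]
opening: 61.4
```

Run:
```python
from plan import *
s=telemetry.observe(); print(s['q'],s['position'],s['tcp_rot'],s['force'],s['opening']); X,Rt=pose(-1,.183,85,100); print(X,*rel(X,Rt))
for n in("side","top"):
    im,d=get_image(n); cv2.imwrite(f"pics/{n}1.png",im);
```

```text
[ 0.70580789  0.02515304 -0.58929288  2.26650837 -0.33364666  0.26508796
  0.65289533] [533.3815852  -90.37077405 242.82349955] [ 3.01555741 -0.59912989  0.27480368] [-1.0327759  -0.52288331 -0.06269543] 61.35231370441337
[533.72855863 -89.66850993 243.04293768] [ 0.06 -0.06  0.  ] [ 0.001  0.    -0.002]
```

View pics/side1.png

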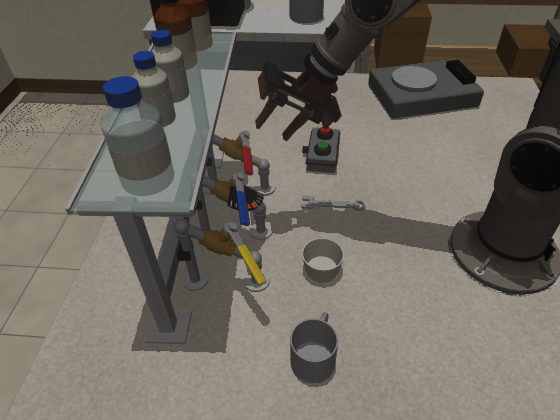

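View pics/top1.png

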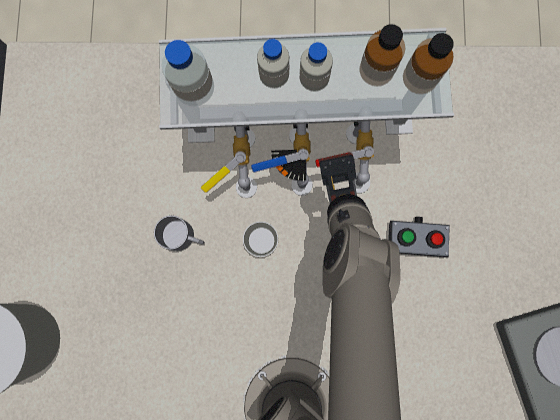

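Run:
```python
from plan import *
s=telemetry.observe(); R0=R.from_euler('xyz',s['tcp_rot'])
pts=np.array([s['position']+R0.apply(v) for v in([31,0,0],[-31,0,0],[31,10,0],[31,-10,0],[-31,10,0],[-31,-10,0],[43,0,0],[-43,0,0])])
for n in("side","top"):
    im=cv2.imread(f"pics/{n}1.png"); q=proj(n,pts); c=q.mean(0).astype(int); x0,y0=c-30
    b=cv2.resize(im[y0:y0+60,x0:x0+60],None,fx=8,fy=8,interpolation=cv2.INTER_CUBIC)
    for u in q: cv2.circle(b,tuple(((u-[x0,y0]+.5)*8).astype(int)),3,(0,255,0),-1)
    cv2.imwrite(f"pics/c_{n}.png",b)
a=np.hstack([cv2.imread("pics/c_side.png"),cv2.imread("pics/c_top.png")]);cv2.imwrite("pics/c1.png",cv2.resize(a,None,fx=.8,fy=.8))
```

```text
(no output)
```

View pics/c1.png

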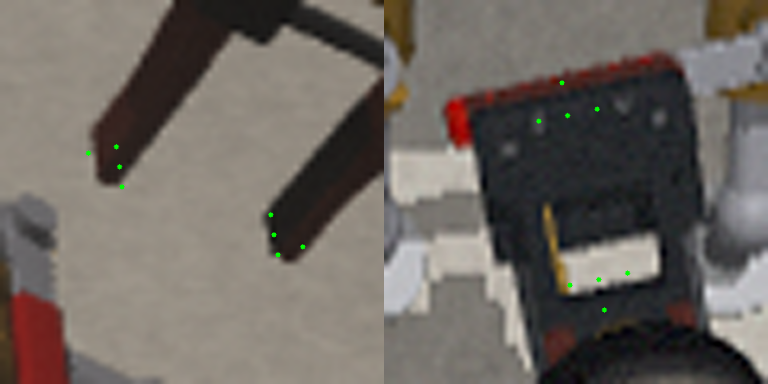

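>>> {"api": "jog_arm", "payload": {
  "grip": [0.7,0.7,0.7,0.7,0.7],
  "offset": [
    [0,0,3],
    [0,0,6],
    [0,0,9],
    [0,0,11],
    [0,0,11]
  ],
  "twist": [
    [0,0,0],
    [0,0,0],
    [0,0,0],
    [0,0,0],
    [0,0,0]
  ]
}}

```text
time: 3.32
position: [578.4, -95.7, 165.6]
tcp_rot: [3.002, -0.57, 0.273]
force: [0.2, -0.6, 0.0]
opening: 61.3
```

Run:
```python
from plan import *
s=telemetry.observe(); print(s['q'],s['position'],s['force'],s['opening']); X,Rt=pose(-1,.183,85,-10); print(X,*rel(X,Rt))
n="side"
im,d=get_image(n); cv2.imwrite(f"pics/{n}2.png",cv2.resize(im[90:260,190:360],None,fx=3.5,fy=3.5,interpolation=cv2.INTER_CUBIC))
```

```text
[ 0.77846029  0.28820715 -0.76780925  2.2341554   0.91834917  0.17420706
 -0.54501953] [578.39188593 -95.67589432 165.56794322] [ 0.20004761 -0.56619778  0.02311193] 61.25714423449746
[596.72656191 -86.20012175 152.93621281] [ 1.02 -0.71  2.08] [0.015 0.029 0.001]
```

View pics/side2.png

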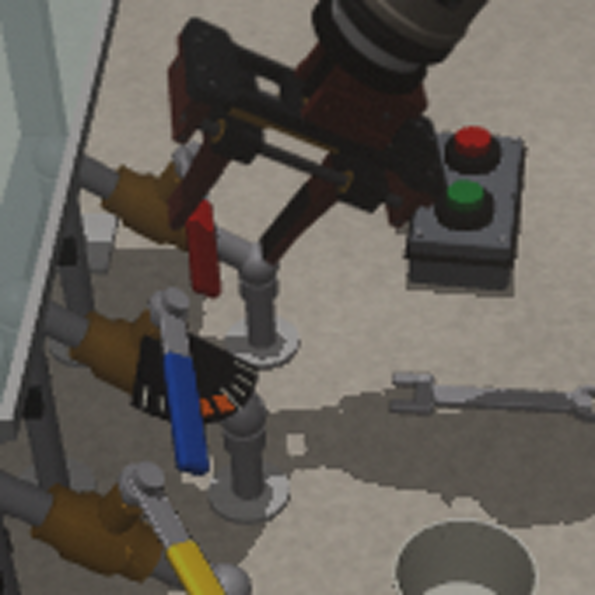

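Run:
```python
from plan import *
for h in(40,15,-12):
    X,Rt=pose(-1,.183,85,h,23); print(X,*rel(X,Rt))
```

```text
[568.09110587 -87.77666183 193.89381503] [ 0.88 -0.62 -3.04] [ 0.053 -0.177 -0.001]
[582.40883389 -86.98839179 173.41501392] [ 0.95 -0.66 -0.54] [ 0.053 -0.177 -0.001]
[597.87198015 -86.13706015 151.29790872] [ 1.03 -0.7   2.16] [ 0.053 -0.177 -0.001]
```

>>> {"api": "jog_arm", "payload": {
  "grip": [0.7,0.7,0.7,0.7,0.7],
  "offset": [
    [0.4,-0.3,-1.5],
    [0.9,-0.6,-3],
    [0.9,-0.6,-3],
    [0.9,-0.6,-3],
    [0.9,-0.6,-3]
  ],
  "twist": [
    [0.02,-0.08,0],
    [0.05,-0.177,0],
    [0.05,-0.177,0],
    [0.05,-0.177,0],
    [0.05,-0.177,0]
  ]
}}

```text
time: 4.0
position: [566.3, -86.6, 193.8]
tcp_rot: [3.062, -0.393, 0.255]
force: [-0.0, -0.5, -0.4]
opening: 62.0
```

Run:
```python
from plan import *
s=telemetry.observe(); print(s['q'],s['position'],s['force'],s['opening'])
for h in(40,-12):
    X,Rt=pose(-1,.183,85,h,23); print(X,*rel(X,Rt))
```

```text
[ 1.01100792  0.34916845 -1.09197444  2.08649887  0.57500224  0.54517659
 -0.19798224] [566.28400131 -86.58728834 193.79575373] [-0.00958702 -0.52996161 -0.37264578] 61.95598288519413
[568.09110587 -87.77666183 193.89381503] [0.14 0.16 0.06] [0.002 0.002 0.001]
[597.87198015 -86.13706015 151.29790872] [1.21 0.34 5.14] [0.002 0.002 0.001]
```

>>> {"api": "jog_arm", "payload": {
  "grip": [0.7,0.7,0.7,0.7,0.55,0.55],
  "offset": [
    [0.4,0.1,1.7],
    [0.8,0.2,3.4],
    [1.2,0.3,5.1],
    [1.2,0.3,5.1],
    [1.2,0.3,5.1],
    [1.2,0.3,5.1]
  ],
  "twist": [
    [0,0,0],
    [0,0,0],
    [0,0,0],
    [0,0,0],
    [0,0,0],
    [0,0,0]
  ]
}}

```text
time: 4.75
position: [598.6, -85.4, 153.4]
tcp_rot: [3.062, -0.394, 0.255]
force: [0.1, 1.2, 0.0]
opening: 48.8
```

Run:
```python
from plan import *
s=telemetry.observe(); print(s['q'],s['position'],s['force'],s['opening']); X,Rt=pose(-1,.183,85,-12,23); print(X,*rel(X,Rt))
for n in("side","top"):
  im,d=get_image(n); cv2.imwrite(f"pics/{n}3.png",im)
  if n=="side": cv2.imwrite(f"pics/{n}3z.png",cv2.resize(im[90:260,190:360],None,fx=3.5,fy=3.5,interpolation=cv2.INTER_CUBIC))
```

```text
[ 0.84713663  0.43695464 -0.94815728  2.06261978  0.72555929  0.49960525
 -0.33316602] [598.62818565 -85.37401492 153.37275649] [0.10255745 1.18840697 0.02428288] 48.81235536674047
[597.87198015 -86.13706015 151.29790872] [-0.17  0.04  0.16] [ 0.002 -0.     0.002]
```

View pics/side3z.png

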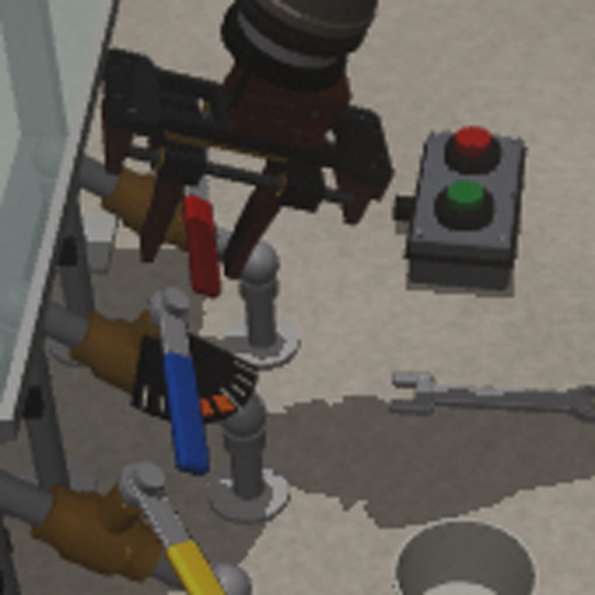

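View pics/top3.png

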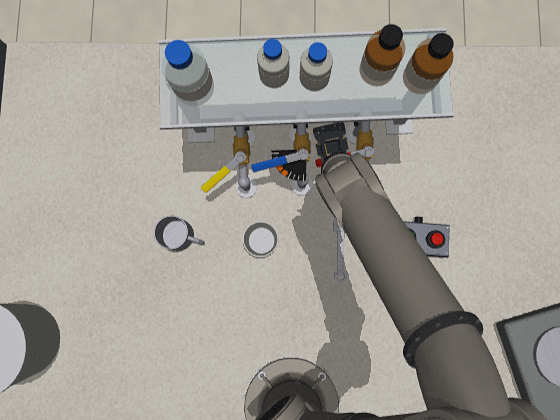

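>>> {"api": "jog_arm", "payload": {
  "grip": [0.15,0.15,0.15,0.15,0.15],
  "offset": [
    [0,0,0],
    [0,0,0],
    [0,0,0],
    [0,0,0],
    [0,0,0]
  ],
  "twist": [
    [0,0,0],
    [0,0,0],
    [0,0,0],
    [0,0,0],
    [0,0,0]
  ],
  "newtons": 12
}}

```text
time: 5.48
position: [595.8, -86.2, 151.0]
tcp_rot: [3.062, -0.388, 0.253]
force: [-8.8, -0.5, 1.1]
opening: 21.0
```

Run:
```python
from plan import *
s=telemetry.observe(); print(s['q'],s['position'],s['force'],s['opening'])
for a,t in zip(np.linspace(.183,1.62,12)[1:],np.linspace(23,12,12)[1:]):
    X,Rt=pose(-1,a,85,-10,t); print(round(a,2),*rel(X,Rt))
```

```text
[ 0.84687404  0.4379987  -0.94658542  2.06536461  0.72516326  0.50291855
 -0.33364932] [595.79423598 -86.2417878  151.00682555] [-8.79320517 -0.52975912  1.0892215 ] 20.957843504840564
0.31 [-0.93  0.11  0.09] [ 0.006 -0.01  -0.13 ]
0.44 [-1.99  0.33  0.31] [ 0.012 -0.026 -0.261]
0.57 [-3.02  0.68  0.52] [ 0.02  -0.042 -0.391]
0.71 [-3.99  1.18  0.71] [ 0.031 -0.057 -0.522]
0.84 [-4.9   1.79  0.89] [ 0.043 -0.07  -0.652]
0.97 [-5.72  2.53  1.04] [ 0.058 -0.083 -0.783]
1.1 [-6.44  3.36  1.16] [ 0.075 -0.094 -0.913]
1.23 [-7.05  4.28  1.26] [ 0.093 -0.104 -1.043]
1.36 [-7.54  5.28  1.33] [ 0.114 -0.112 -1.173]
1.49 [-7.89  6.33  1.37] [ 0.137 -0.119 -1.303]
1.62 [-8.11  7.42  1.37] [ 0.161 -0.123 -1.432]
```

>>> {"api": "jog_arm", "payload": {
  "grip": [0.15,0.15,0.15,0.15,0.15,0.15,0.15,0.15,0.15,0.15,0.15,0.15],
  "offset": [
    [-1.1,0.1,0.1],
    [-2.2,0.3,0.3],
    [-3.2,0.7,0.5],
    [-4.2,1.2,0.7],
    [-5.1,1.8,0.9],
    [-5.9,2.5,1.0],
    [-6.6,3.4,1.15],
    [-7.2,4.3,1.25],
    [-7.7,5.3,1.3],
    [-8.0,6.3,1.35],
    [-8.2,7.2,1.35],
    [-8.2,7.2,1.35]
  ],
  "twist": [
    [0.006,-0.01,-0.13],
    [0.012,-0.026,-0.261],
    [0.02,-0.042,-0.391],
    [0.031,-0.057,-0.522],
    [0.043,-0.07,-0.652],
    [0.058,-0.083,-0.783],
    [0.075,-0.094,-0.913],
    [0.093,-0.104,-1.043],
    [0.114,-0.112,-1.173],
    [0.137,-0.119,-1.303],
    [0.155,-0.122,-1.41],
    [0.155,-0.122,-1.41]
  ]
}}

```text
time: 6.98
position: [543.2, -174.0, 111.7]
tcp_rot: [2.929, 0.003, 1.653]
force: [-4.8, 1.4, -4.1]
opening: 20.2
```

Run:
```python
from plan import *
s=telemetry.observe(); print(s['q'],s['position'],s['force'],s['moment'],s['opening'])
X,Rt=pose(-1,1.62,85,-10,12); print(*rel(X,Rt))
for n in("side","top"):
  im,d=get_image(n); cv2.imwrite(f"pics/{n}4.png",im)
  if n=="side": cv2.imwrite(f"pics/{n}4z.png",cv2.resize(im[90:260,190:360],None,fx=3.5,fy=3.5,interpolation=cv2.INTER_CUBIC))
```

```text
[ 1.17340621  0.71006655 -1.25249037  2.00681757  0.91006427  0.8477845
  1.12153715] [ 543.24338157 -173.99326224  111.72912028] [-4.84374708  1.42119315 -4.14248561] [ 0.31666253  1.45692367 -0.00287417] 20.154300787887095
[-0.31  0.15 -0.11] [ 0.003 -0.002 -0.022]
```

View pics/side4z.png

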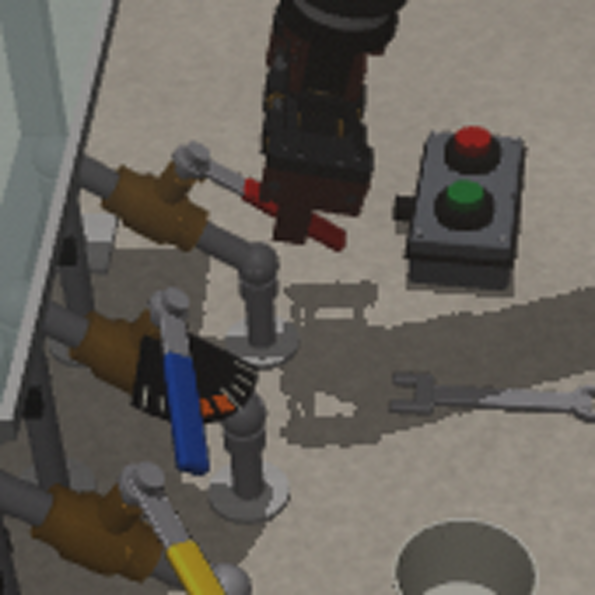

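View pics/top4.png

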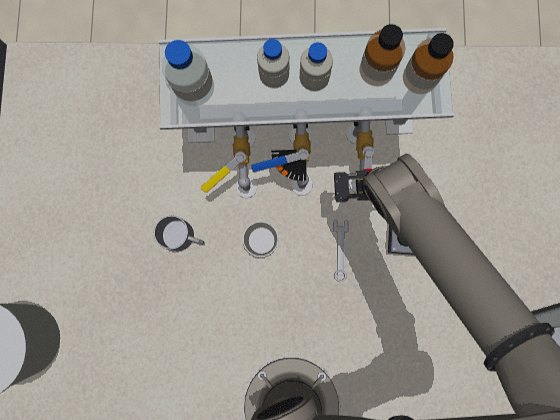

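>>> {"api": "jog_arm", "payload": {
  "grip": [0.15,0.15,0.15,0.15],
  "offset": [
    [-0.6,0,0],
    [-1.2,0,0],
    [-1.2,0,0],
    [-1.2,0,0]
  ],
  "twist": [
    [0,0,0],
    [0,0,0],
    [0,0,0],
    [0,0,0]
  ]
}}

```text
time: 7.58
position: [543.5, -175.7, 111.7]
tcp_rot: [2.927, -0.008, 1.662]
force: [-6.2, 24.3, -7.1]
opening: 23.3
```

Run:
```python
from plan import *
s=telemetry.observe(); print(s['position'],s['force'],s['opening'])
for n in("side",):
    im,d=get_image(n); C=cloud(n,d); m=masks(im)["red"]; m&=(C[...,2]>70)&(C[...,0]>490)
    Q=C[m]; c=Q.mean(0); print(len(Q),c,np.linalg.svd(Q-c)[2][0])
    Mr=R.from_euler('z',P[2]).as_matrix()
    for p in([602.6,-18.1,.055],):
      e=(Q-lev(p,-1,0,0,5))@Mr; print(np.degrees(np.arctan2(e@dn,e@ey)).round()[::6], np.median(np.arctan2(e@dn,e@ey)))
```

```text
[ 543.48958891 -175.71206727  111.71071198] [-6.19857433 24.25318061 -7.11389684] 23.305478146122468
43 [ 557.36861144 -168.79597516  138.98751717] [-0.81827644  0.00933351 -0.57474911]
[103.  94.  89.  85.  88.  84.  84.  88.] 1.5271777987356956
```

>>> {"api": "jog_arm", "payload": {
  "grip": [0.15,0.5,0.5,0.5,0.5,0.5,0.5],
  "offset": [
    [-0.2,0,0],
    [-0.2,0,0],
    [-0.2,0,0],
    [-0.2,0,0],
    [-0.2,0,-3],
    [-0.2,0,-7],
    [-0.2,0,-11]
  ],
  "twist": [
    [0,0,0],
    [0,0,0],
    [0,0,0],
    [0,0,0],
    [0,0,0],
    [0,0,0],
    [0,0,0]
  ]
}}

```text
time: 8.5
position: [523.6, -189.3, 222.4]
tcp_rot: [2.922, 0.004, 1.653]
force: [0.3, -0.5, -0.2]
opening: 43.8
```

Run:
```python
from plan import *
s=telemetry.observe(); print(s['q'],s['position'],s['force'],s['opening'])
for n in("side","top"):
    im,d=get_image(n); C=cloud(n,d); m=masks(im)["red"]; m&=(C[...,2]>70)&(C[...,2]<180)&(C[...,0]>490)
    Q=C[m]; c=Q.mean(0); v=np.linalg.svd(Q-c)[2][0];v*=-np.sign(v[0]); print(n,len(Q),c,v)
    e=R.from_euler('z',P[2]).as_matrix().T@v; print(np.arctan2(e@dn,e@ey)); print(lev([602.6,-18.1,.055] if n=="side" else [597.2,-21.3,.055],-1,1.571,82.5,5))
    if n=="side": cv2.imwrite(f"pics/{n}5z.png",cv2.resize(im[90:260,190:360],None,fx=3.5,fy=3.5,interpolation=cv2.INTER_CUBIC))
    else: cv2.imwrite(f"pics/{n}5.png",im)
```

```text
[ 1.35205325  0.53885258 -1.38721866  1.93648018  0.6328339   0.94993708
  1.36882056] [ 523.63705136 -189.33005125  222.35265533] [ 0.25447316 -0.47664586 -0.17966511] 43.81445224811082
side 99 [ 548.89836763 -170.78198993  133.79864998] [-0.82738338 -0.03213903 -0.56071724]
1.5574015919957773
[ 540.50536615 -171.76264249  126.7757052 ]
top 27 [ 531.29293319 -167.1985341   125.18285956] [-0.84218794 -0.095097   -0.5307316 ]
1.6195341882626437
[ 535.10536615 -174.96264249  126.7757052 ]
```

View pics/side5z.png

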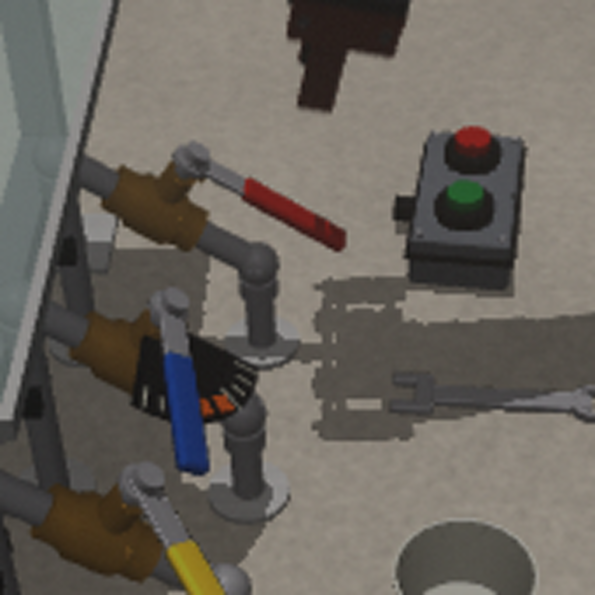

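View pics/top5.png

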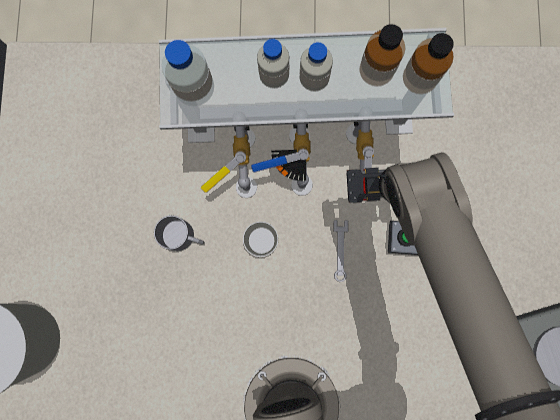

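```bash
sed -i 's/^P=.*/P=[597.2,-21.3,.055]/' plan.py
python3 - <<'E'
from plan import *
X,Rt=pose(0,.227,98,90,23); print(X,*rel(X,Rt)); print(pose(0,.227,98,-10,23)[0])
E
```

```text
[522.36766275  70.21057365 231.07320372] [25.92  1.9  -0.36] [-0.149  0.119  1.368]
[579.63857482  73.36365381 149.15799929]
```

>>> {"api": "jog_arm", "payload": {
  "grip": [0.55,0.55,0.55,0.55,0.55,0.55,0.55,0.55,0.55,0.55,0.55],
  "offset": [
    [2,0.5,-0.3],
    [5,1,-0.5],
    [8,1.5,-0.5],
    [11,1.7,-0.5],
    [14,1.9,-0.5],
    [17,1.9,-0.4],
    [20,1.9,-0.4],
    [23,1.9,-0.4],
    [25.9,1.9,-0.4],
    [25.9,1.9,-0.4],
    [25.9,1.9,-0.4]
  ],
  "twist": [
    [-0.01,0.01,0.13],
    [-0.03,0.03,0.28],
    [-0.05,0.04,0.44],
    [-0.07,0.05,0.6],
    [-0.09,0.07,0.76],
    [-0.1,0.08,0.92],
    [-0.12,0.09,1.08],
    [-0.13,0.11,1.24],
    [-0.149,0.119,1.368],
    [-0.149,0.119,1.368],
    [-0.149,0.119,1.368]
  ]
}}

```text
time: 9.98
position: [520.1, 69.5, 227.8]
tcp_rot: [3.05, -0.385, 0.302]
force: [0.6, -0.1, -0.3]
opening: 48.2
```

Run:
```python
from plan import *
s=telemetry.observe(); print(s['q'],s['position'],s['force'],s['opening'])
X,Rt=pose(0,.227,98,90,23); print(*rel(X,Rt));X,Rt=pose(0,.227,98,-10,23); print(*rel(X,Rt))
for n in("side","top"):
    im,d=get_image(n); cv2.imwrite(f"pics/{n}6.png",im)
```

```text
[ 0.73634546  0.14915278 -1.09848749  2.14639678  0.43690595  0.58267733
 -0.37327078] [520.12682802  69.53094524 227.84620734] [ 0.59969278 -0.11622544 -0.30456538] 48.21343114073741
[ 0.34  0.02 -0.21] [-0.005  0.005  0.001]
[2.41 0.54 9.56] [-0.005  0.005  0.001]
```

View pics/side6.png

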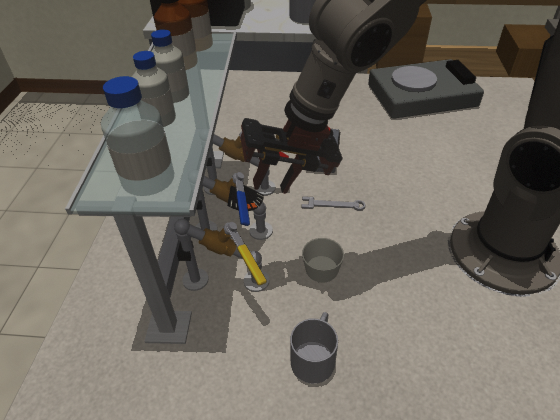

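>>> {"api": "jog_arm", "payload": {
  "grip": [0.55,0.55,0.55,0.55,0.55,0.55],
  "offset": [
    [0.6,0.1,2.4],
    [1.2,0.3,4.8],
    [1.8,0.4,7.2],
    [2.4,0.5,9.5],
    [2.4,0.5,9.5],
    [2.4,0.5,9.5]
  ],
  "twist": [
    [0,0,0],
    [0,0,0],
    [0,0,0],
    [0,0,0],
    [0,0,0],
    [0,0,0]
  ]
}}

```text
time: 10.82
position: [579.2, 73.6, 150.4]
tcp_rot: [3.051, -0.386, 0.299]
force: [-1.0, -0.0, -0.3]
opening: 48.4
```

Run:
```python
from plan import *
s=telemetry.observe(); print(s['q'],s['position'],s['force'],s['opening'])
X,Rt=pose(0,.227,98,-10,23); print(*rel(X,Rt))
for n in("side",):
    im,d=get_image(n); cv2.imwrite(f"pics/{n}7z.png",cv2.resize(im[90:260,190:360],None,fx=3.5,fy=3.5,interpolation=cv2.INTER_CUBIC))
```

```text
[ 0.46217132  0.3751043  -0.87289345  2.11388127  0.83361903  0.52731499
 -0.71949105] [579.23519577  73.62621292 150.36421686] [-1.01772887 -0.00354366 -0.31740751] 48.36234854523462
[-0.02  0.03  0.13] [-0.004  0.005 -0.001]
```

View pics/side7z.png

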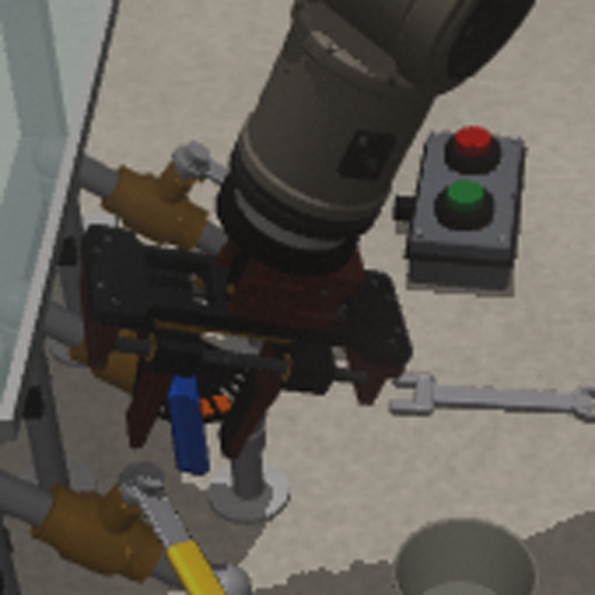

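Straddled the blue lever cleanly (zoom 190,430 between the fingers). Closing.

>>> {"api": "jog_arm", "payload": {
  "grip": [0.15,0.15,0.15,0.15,0.15],
  "offset": [
    [0,0,0],
    [0,0,0],
    [0,0,0],
    [0,0,0],
    [0,0,0]
  ],
  "twist": [
    [0,0,0],
    [0,0,0],
    [0,0,0],
    [0,0,0],
    [0,0,0]
  ]
}}

```text
time: 11.5
position: [578.4, 73.8, 149.8]
tcp_rot: [3.05, -0.384, 0.3]
force: [-5.6, -1.6, 5.0]
opening: 21.0
```

Run:
```python
from plan import *
s=telemetry.observe(); print(s['position'],s['force'],s['opening'])
for a,t in zip(np.linspace(.227,.71,6),np.linspace(23,19,6)):
    X,Rt=pose(0,a,98,-10,t); print(round(a,2),*rel(X,Rt))
```

```text
[578.39994879  73.75834649 149.78880187] [-5.55228612 -1.6190929   4.95277341] 20.962584064485807
0.23 [0.08 0.06 0.1 ] [-0.003  0.006 -0.   ]
0.32 [-0.85  0.12  0.3 ] [ 0.    -0.007 -0.097]
0.42 [-1.77  0.26  0.49] [ 0.005 -0.021 -0.193]
0.52 [-2.67  0.49  0.67] [ 0.011 -0.034 -0.29 ]
0.61 [-3.54  0.81  0.84] [ 0.018 -0.046 -0.387]
0.71 [-4.38  1.21  1.  ] [ 0.027 -0.058 -0.483]
```

>>> {"api": "jog_arm", "payload": {
  "grip": [0.15,0.15,0.15,0.15,0.15,0.15,0.15,0.15],
  "offset": [
    [-0.4,0.05,0.1],
    [-0.9,0.1,0.2],
    [-1.8,0.2,0.4],
    [-2.7,0.4,0.6],
    [-3.5,0.75,0.8],
    [-4.0,1.0,0.9],
    [-4.4,1.2,1.0],
    [-4.4,1.2,1.0]
  ],
  "twist": [
    [0,0,-0.05],
    [0,-0.007,-0.097],
    [0.005,-0.021,-0.193],
    [0.011,-0.034,-0.29],
    [0.018,-0.046,-0.387],
    [0.022,-0.052,-0.43],
    [0.027,-0.058,-0.483],
    [0.027,-0.058,-0.483]
  ]
}}

```text
time: 12.5
position: [547.9, 52.2, 126.2]
tcp_rot: [2.92, -0.253, 0.795]
force: [-4.6, 1.5, 7.9]
opening: 21.0
```

Run:
```python
from plan import *
s=telemetry.observe(); print(s['position'],s['force'],s['opening'])
for p in([600,-19.5,.055],P):
    R0=R.from_euler('xyz',s['tcp_rot']); e=R.from_euler('z',p[2]).as_matrix().T@(s['position']-lev(p,0,0,0,0)); print(np.arctan2(e@dn,e@ey),np.hypot(e@dn,e@ey),e@nst)
for n in("side","top"):
    im,d=get_image(n)
    C=cloud(n,d); m=masks(im)["blue"]; m&=(C[...,2]>90)&(C[...,2]<200)
    Q=C[m]; c=Q.mean(0); v=np.linalg.svd(Q-c)[2][0];v*=-np.sign(v[0]); print(n,len(Q),c,v); e=R.from_euler('z',P[2]).as_matrix().T@v; print(np.arctan2(e@dn,e@ey))
    if n=="side": cv2.imwrite(f"pics/{n}8z.png",cv2.resize(im[120:260,190:330],None,fx=4.2,fy=4.2,interpolation=cv2.INTER_CUBIC))
    else: cv2.imwrite(f"pics/{n}8.png",cv2.resize(im[110:220,200:350],None,fx=5,fy=5,interpolation=cv2.INTER_CUBIC))
```

```text
[547.90649355  52.21112742 126.24167626] [-4.57959616  1.45107338  7.94223086] 21.04790320132968
0.7136302566657379 98.50174613623474 -8.271403409504195
0.6844271412916345 98.23383827480762 -9.93174439024672
side 0 [nan nan nan] [-1. -0. -0.]
1.5036868685867664
top 94 [562.91217737  22.7139936  153.87269368] [-0.58375006  0.73864587 -0.33710257]
0.6918174016870918<stdin>:8: RuntimeWarning: Mean of empty slice.
  ret = um.true_divide(
```

View pics/side8z.png

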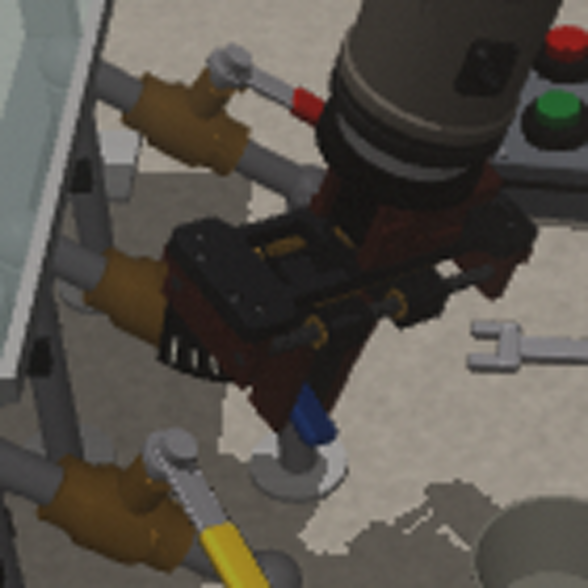

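View pics/top8.png

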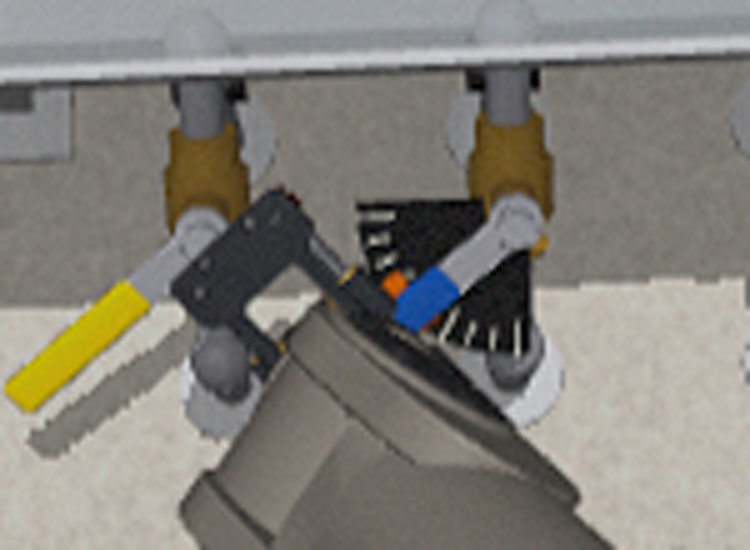

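>>> {"api": "jog_arm", "payload": {
  "grip": [0.15,0.15,0.15,0.55,0.55,0.55,0.55,0.55,0.55,0.55],
  "offset": [
    [-0.25,0,0],
    [-0.25,0,0],
    [-0.25,0,0],
    [-0.25,0,0],
    [-0.25,0,0],
    [-0.25,0,0],
    [-0.25,0,-2],
    [-0.25,0,-5],
    [-0.25,0,-9],
    [-0.25,0,-12]
  ],
  "twist": [
    [0,0,-0.025],
    [0,0,-0.025],
    [0,0,-0.025],
    [0,0,-0.025],
    [0,0,-0.025],
    [0,0,-0.025],
    [0,0,-0.025],
    [0,0,-0.025],
    [0,0,-0.025],
    [0,0,-0.025]
  ]
}}

```text
time: 13.85
position: [506.2, 46.8, 238.9]
tcp_rot: [2.915, -0.245, 0.818]
force: [0.1, -0.8, -0.1]
opening: 48.6
```

```bash
cat > meas.py <<'E'
from plan import *
import sys
tag=sys.argv[1]
s=telemetry.observe(); print(s['time'],s['q'],s['position'],s['force'],s['opening'])
for n,p in(("side",[602.6,-18.1,.055]),("top",P)):
    im,d=get_image(n); C=cloud(n,d); mk=masks(im); Mr=R.from_euler('z',.055).as_matrix()
    for k in("red","blue","yellow"):
        m=mk[k]&(C[...,2]>80)&(C[...,2]<200)&(C[...,0]>480); Q=C[m]
        if len(Q)<20: print(n,k,'hidden');continue
        c=Q.mean(0); v=np.linalg.svd(Q-c)[2][0]; e=Mr.T@v
        a=np.arctan2(e@dn,e@ey)%np.pi; print(n,k,len(Q),'ang',round(a,3))
    f,cx,cy,M,pos=K(n); N=Mr@nst; X0=lev(p,0,0,0,-13.5)
    m=mk["orange"]; m[:150]=0;m[:,:200]=0;m[:,320:]=0
    v,u=np.nonzero(m); r=np.stack([(u-cx)/f,(v-cy)/f,np.ones(len(u))],1)@M.T
    X=pos+r*(((X0-pos)@N)/(r@N))[:,None]; e=(X-X0)@Mr; A=np.arctan2(e@dn,e@ey); rr=np.hypot(e@dn,e@ey); ok=(rr>50)&(rr<85); print(n,'orange angs',np.round(np.sort(A[ok]),2))
    cv2.imwrite(f"pics/{n}{tag}.png",im)
    z=im[110:220,200:350]
    if n=="side": z=im[150:250,200:320]
    cv2.imwrite(f"pics/{n}{tag}z.png",cv2.resize(z,None,fx=5,fy=5,interpolation=cv2.INTER_CUBIC))
E
python3 meas.py 9
```

```text
13.85 [ 0.99938894  0.1904353  -1.33271953  2.11208705  0.41725993  0.69617848
  0.20745424] [506.1500369   46.78551972 238.93504585] [ 0.14817411 -0.78307036 -0.07040543] 48.589070646912454
side red hidden
side blue 219 ang 0.701
side yellow 390 ang 0.695
side orange angs [0.51 0.52 0.53 0.54 0.55 0.56 0.57 0.58 0.6  0.6  0.6  0.62 0.62 0.63
 0.64 0.64 0.66 0.66 0.68 0.69 0.7  0.7  0.72 0.73 0.73 0.75]
top red 242 ang 1.571
top blue 136 ang 0.709
top yellow 238 ang 0.695
top orange angs [0.44 0.46 0.46 0.47 0.47 0.49 0.49 0.5  0.5  0.51 0.52 0.52 0.53 0.54
 0.55 0.55 0.56 0.56 0.57 0.58 0.59 0.6  0.6  0.61]
```

View pics/side9z.png

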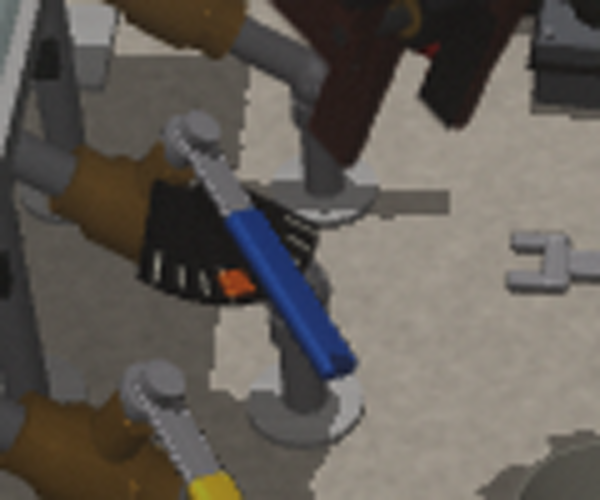

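View pics/top9z.png

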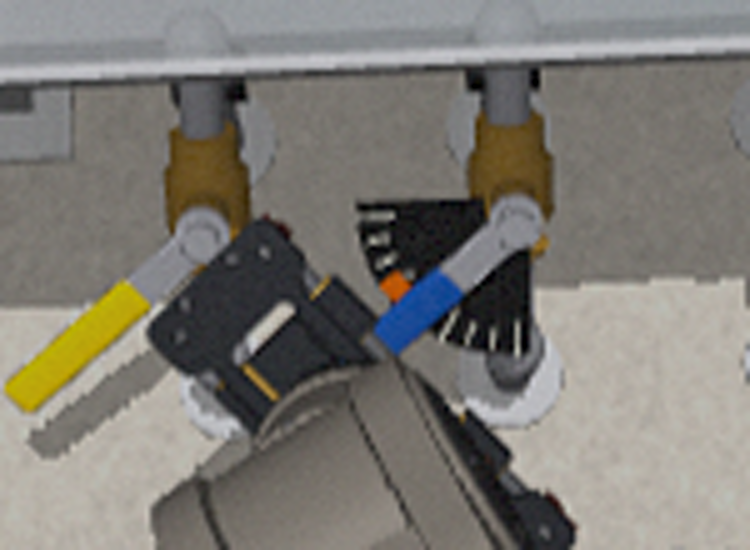

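Run:
```python
from plan import *
Mr=R.from_euler('z',.055).as_matrix()
for n,p in(("side",[602.6,-18.1,.055]),("top",P)):
    im=np.load(n+"_i.npy"); f,cx,cy,M,pos=K(n); 
    # rectify sector plane into polar map: rows radius 55..80, cols angle 0..1.57
    A,Rr=np.meshgrid(np.linspace(0,1.6,641),np.linspace(50,82,65))
    X=np.array([lev(p,0,0,0,-13.5)]) + (Rr[...,None]*(np.cos(A)[...,None]*ey+np.sin(A)[...,None]*dn))@Mr.T
    q=proj(n,X.reshape(-1,3)).reshape(65,641,2).astype(np.float32)
    pm=cv2.remap(im,q[...,0],q[...,1],cv2.INTER_CUBIC)
    cv2.imwrite(f"pics/p_{n}.png",pm)
    row=pm[24:40].astype(int).mean(0); o=row[:,2]-row[:,0]
    print(n,[(round(A[0,i],2),int(o[i])) for i in range(100,440,8)])
a=np.vstack([cv2.imread("pics/p_side.png"),cv2.imread("pics/p_top.png")]);cv2.imwrite("pics/p1.png",cv2.resize(a,(800,400)))
```

```text
side [(np.float64(0.25), -12), (np.float64(0.27), -35), (np.float64(0.29), -60), (np.float64(0.31), -78), (np.float64(0.33), -85), (np.float64(0.35), -85), (np.float64(0.37), -82), (np.float64(0.39), -76), (np.float64(0.41), -72), (np.float64(0.43), -72), (np.float64(0.45), -71), (np.float64(0.47), -71), (np.float64(0.49), -70), (np.float64(0.51), -69), (np.float64(0.53), -68), (np.float64(0.55), -69), (np.float64(0.57), -66), (np.float64(0.59), -50), (np.float64(0.61), -14), (np.float64(0.63), 31), (np.float64(0.65), 71), (np.float64(0.67), 94), (np.float64(0.69), 103), (np.float64(0.71), 108), (np.float64(0.73), 100), (np.float64(0.75), 71), (np.float64(0.77), 31), (np.float64(0.79), 7), (np.float64(0.81), 7), (np.float64(0.83), 30), (np.float64(0.85), 63), (np.float64(0.87), 92), (np.float64(0.89), 107), (np.float64(0.91), 110), (np.float64(0.93), 110), (np.float64(0.95), 110), (np.float64(0.97), 106), (np.float64(0.99), 92), (np.float64(1.01), 68), (np.float64(1.03), 40), (np.float64(1.05), 20), (np.float64(1.07), 9), (np.float64(1.09), 4)]
top [(np.float64(0.25), -125), (np.floa
[... 327 characters left out ...]
np.float64(0.53), 85), (np.float64(0.55), 97), (np.float64(0.57), 104), (np.float64(0.59), 119), (np.float64(0.61), 138), (np.float64(0.63), 147), (np.float64(0.65), 123), (np.float64(0.67), 59), (np.float64(0.69), -3), (np.float64(0.71), 7), (np.float64(0.73), 77), (np.float64(0.75), 129), (np.float64(0.77), 143), (np.float64(0.79), 143), (np.float64(0.81), 138), (np.float64(0.83), 128), (np.float64(0.85), 124), (np.float64(0.87), 125), (np.float64(0.89), 126), (np.float64(0.91), 112), (np.float64(0.93), 57), (np.float64(0.95), 5), (np.float64(0.97), -5), (np.float64(0.99), 0), (np.float64(1.01), 6), (np.float64(1.03), 7), (np.float64(1.05), 1), (np.float64(1.07), 0), (np.float64(1.09), 2)]
```

View pics/p1.png

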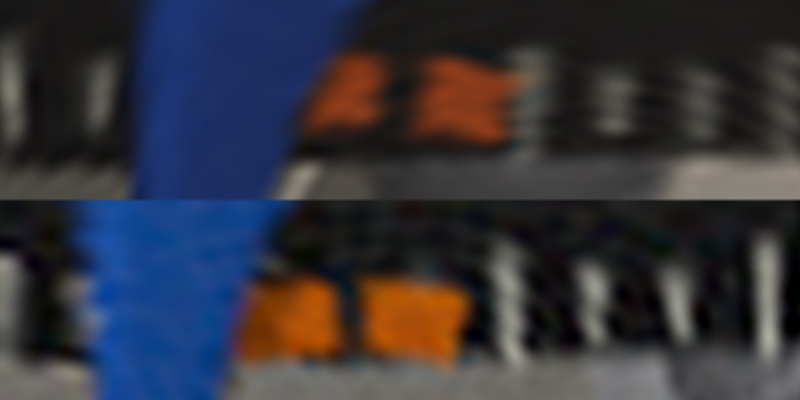

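Run:
```python
from plan import *
Mr=R.from_euler('z',.055).as_matrix(); rows=[]
for n,p in(("side",[602.6,-18.1,.055]),("top",P)):
  for h in(-17.5,-13.5,-10.5):
    im=np.load(n+"_i.npy"); f,cx,cy,M,pos=K(n); 
    A,Rr=np.meshgrid(np.linspace(0,1.6,801),np.linspace(40,82,85))
    X=lev(p,0,0,0,h) + (Rr[...,None]*(np.cos(A)[...,None]*ey+np.sin(A)[...,None]*dn))@Mr.T
    q=proj(n,X.reshape(-1,3)).reshape(85,801,2).astype(np.float32)
    pm=cv2.remap(im,q[...,0],q[...,1],cv2.INTER_CUBIC); rows.append(pm)
a=np.vstack(rows)
for t in range(0,100,10): 
    x=int(np.radians(t)*500); 
    if x<801: cv2.line(a,(x,0),(x,a.shape[0]),(0,255,0) ,1)
cv2.imwrite("pics/p2.png",a)
```

```text
(no output)
```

View pics/p2.png

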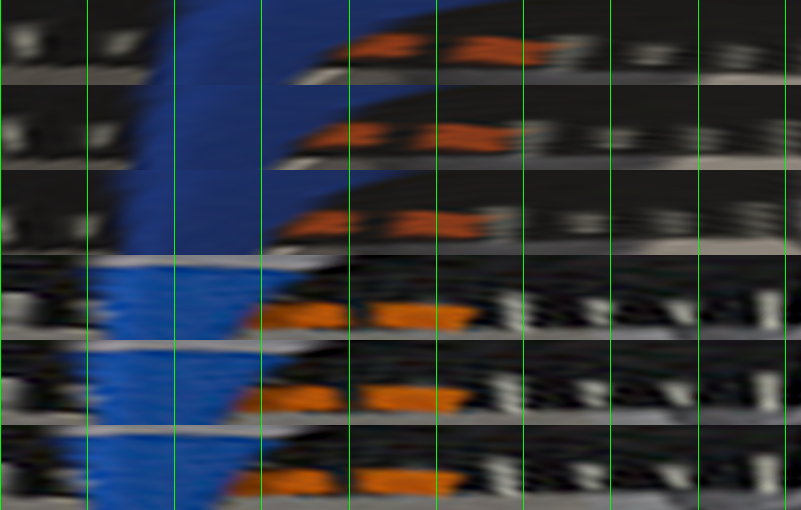

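Run:
```python
from plan import *
im=cv2.imread("pics/side9.png"); 
Rt=R.from_euler('xyz',[np.pi,0,0.])
print(*rel(np.array([415,-283.,170]),Rt)); s=telemetry.observe();R0=R.from_euler('xyz',s['tcp_rot']);print(R0.inv().apply([0,0,1]))
# refine buttons from saved images
for n in("side","top"):
    im=np.load(n+"_i.npy");d=np.load(n+"_d.npy");C=cloud(n,d); h=cv2.cvtColor(im,cv2.COLOR_BGR2HSV).astype(int)
    g=(h[...,0]>45)&(h[...,0]<85)&(h[...,1]>120)&(h[...,2]>40)&(C[...,2]>45)&(C[...,2]<90); Q=C[g]; t=Q[Q[:,2]>np.percentile(Q[:,2],60)-2]; print(n,len(Q),Q.mean(0),t.min(0),t.max(0),np.percentile(Q[:,2],[5,50,95]))
```

```text
[-31.12  15.5    3.05] [ 0.116 -0.325  0.781]
[ 0.24412504  0.22213524 -0.94395916]
side 47 [ 421.46193974 -282.08315424   68.15777359] [ 409.88403361 -293.00245799   66.35852011] [ 434.0460204  -271.07529654   70.81096161] [65.91701733 68.06487918 70.37843852]
top 119 [ 416.66883027 -282.25027349   67.97080389] [ 402.61277482 -295.66384437   67.4276976 ] [ 429.54854585 -267.8598367    73.97007588] [61.18336334 68.21243729 72.85448951]
```

>>> {"api": "jog_arm", "payload": {
  "grip": [0,0,0,0,0,0,0,0,0,0],
  "offset": [
    [-3,1.5,0],
    [-7,3.5,0.4],
    [-11,5.5,0.8],
    [-15,7.5,1.3],
    [-19,9.5,1.8],
    [-23,11.5,2.2],
    [-27,13.5,2.6],
    [-31,15.6,3],
    [-31,15.6,3],
    [-31,15.6,3]
  ],
  "twist": [
    [0.014,-0.04,0.09],
    [0.028,-0.08,0.19],
    [0.042,-0.12,0.29],
    [0.057,-0.16,0.39],
    [0.07,-0.2,0.49],
    [0.085,-0.24,0.58],
    [0.1,-0.28,0.68],
    [0.116,-0.325,0.78],
    [0.116,-0.325,0.78],
    [0.116,-0.325,0.78]
  ]
}}

```text
time: 15.2
position: [415.8, -281.3, 167.5]
tcp_rot: [-3.139, 0.004, 0.004]
force: [-0.9, 0.3, 0.0]
opening: 0.5
```

```bash
python3 meas.py 10
python3 - <<'E'
from plan import *
s=telemetry.observe();print(s['tcp_rot'])
Rt=R.from_euler('xyz',[np.pi,0,0.])
print(*rel(np.array([417,-283.,80]),Rt))
E
```

```text
15.2 [ 1.24723044  0.41570482 -0.95145761  1.96777646  0.40919748  0.96901505
  0.09995891] [ 415.84988696 -281.25199745  167.45908775] [-0.90408079  0.26202891  0.00773843] 0.537716554266086
side red 126 ang 1.567
side blue 222 ang 0.706
side yellow 384 ang 0.694
side orange angs [0.51 0.52 0.53 0.54 0.55 0.56 0.57 0.58 0.6  0.6  0.6  0.62 0.62 0.63
 0.64 0.64 0.66 0.66 0.68 0.69 0.7  0.7  0.72 0.73 0.73 0.75]
top red 236 ang 1.567
top blue 247 ang 0.711
top yellow 241 ang 0.695
top orange angs [0.44 0.46 0.46 0.47 0.47 0.49 0.49 0.5  0.5  0.51 0.52 0.52 0.53 0.54
 0.55 0.55 0.56 0.56 0.57 0.58 0.59 0.6  0.6  0.61]
[-3.1399007   0.00371415  0.00540053]
[0.12 0.24 8.81] [-0.002  0.004  0.005]
```

View pics/side10.png

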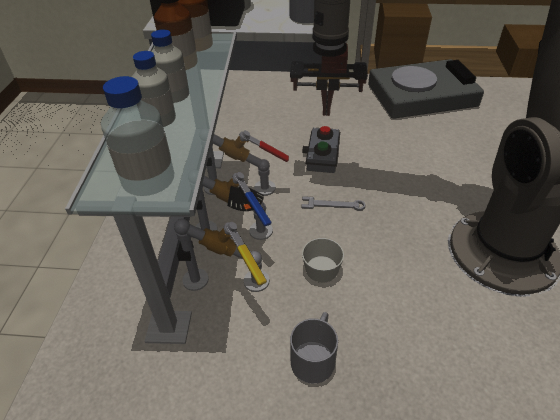

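View pics/top10z.png

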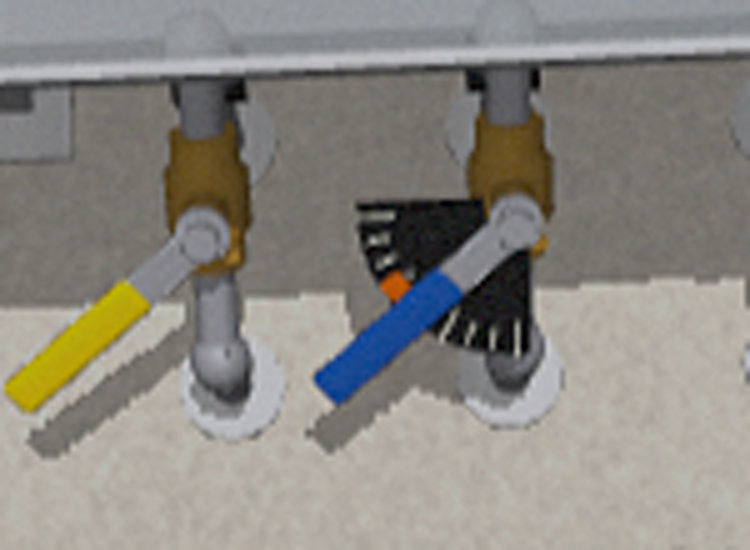

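>>> {"api": "jog_arm", "payload": {
  "grip": [0,0,0,0,0,0],
  "offset": [
    [0.1,0.2,3],
    [0.1,0.2,6],
    [0.1,0.2,8.8],
    [0.1,0.2,9.8],
    [0.1,0.2,10.3],
    [0.1,0.2,10.3]
  ],
  "twist": [
    [0,0,0],
    [0,0,0],
    [0,0,0],
    [0,0,0],
    [0,0,0],
    [0,0,0]
  ]
}}

```text
time: 16.05
position: [417.0, -283.5, 66.0]
tcp_rot: [-3.14, 0.003, 0.003]
force: [-1.9, 1.9, 3.3]
opening: 0.7
```

>>> {"api": "jog_arm", "payload": {
  "grip": [0,0,0],
  "offset": [
    [0,0,0.3],
    [0,0,0.5],
    [0,0,0.5]
  ],
  "twist": [
    [0,0,0],
    [0,0,0],
    [0,0,0]
  ]
}}

```text
time: 16.42
position: [417.3, -284.0, 62.1]
tcp_rot: [-3.142, 0.003, 0.003]
force: [-4.9, 4.7, 19.5]
opening: 0.5
```

>>> {"api": "jog_arm", "payload": {
  "grip": [0,0,0,0,0,0],
  "offset": [
    [0,0,-1],
    [0,0,-4],
    [0,0,-8],
    [0,0,-12],
    [0,0,-12],
    [0,0,-12]
  ],
  "twist": [
    [0,0,0],
    [0,0,0],
    [0,0,0],
    [0,0,0],
    [0,0,0],
    [0,0,0]
  ]
}}

```text
time: 17.18
position: [416.5, -284.6, 180.0]
tcp_rot: [-3.14, 0.004, 0.002]
force: [-1.1, 0.3, -1.1]
opening: 0.2
```

```bash
python3 meas.py 11
python3 - <<'E'
from plan import *
im=cv2.imread("pics/side11.png"); cv2.imwrite("pics/st11.png",cv2.resize(im[100:190,270:390],None,fx=5,fy=5,interpolation=cv2.INTER_CUBIC))
E
```

```text
17.175 [ 1.26223139  0.40320734 -0.9624761   1.95104177  0.39487813  0.99285311
  0.11618777] [ 416.47862756 -284.64652467  179.95895011] [-1.10393738  0.3273808  -1.06622542] 0.20003079434300589
side red 128 ang 1.558
side blue 215 ang 0.696
side yellow 385 ang 0.692
side orange angs [0.51 0.52 0.53 0.54 0.55 0.56 0.57 0.58 0.6  0.6  0.6  0.62 0.62 0.63
 0.64 0.64 0.66 0.66 0.68 0.69 0.7  0.7  0.72 0.73 0.73 0.75]
top red 242 ang 1.569
top blue 245 ang 0.705
top yellow 238 ang 0.695
top orange angs [0.44 0.46 0.46 0.47 0.47 0.49 0.49 0.5  0.5  0.51 0.52 0.52 0.53 0.54
 0.55 0.55 0.56 0.56 0.57 0.58 0.59 0.6  0.6  0.61]
```

View pics/st11.png

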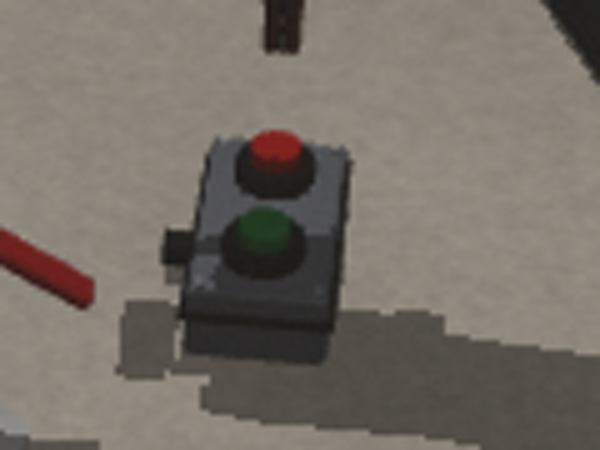

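View pics/top11.png

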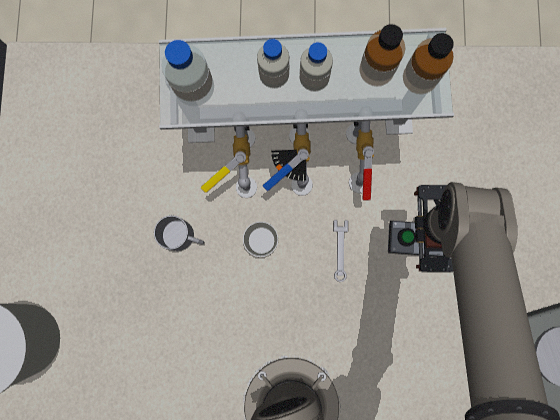

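The green button is back up (zoom 265,230), both levers read as set, and nothing loose appears to have moved. I'm handing in the job.

Run:
```python
from plant import env,telemetry
print(env.finish_job()); print(telemetry.observe()['time'])
```

```text
the job is handed in; nothing more can be done
None
the job is handed in; nothing more can be done
```

I did the three steps in order and handed the job in at about 17 s; no verdict was reported.

- **Red return lever:** I gripped it and turned it onto its stop. The stop showed as a 24 N reaction with almost no further movement. After release, the last images read 1.56 to 1.57 rad.
- **Blue supply lever:** I turned it to the orange marker and let go. It reads 0.70 to 0.71 rad in both cameras.
- **Green start button:** I pressed it fully down, with a 19.5 N reaction at the bottom. The last picture shows it back up.
- **Left alone:** Yellow reads 0.695 rad against 0.70 at the start. The stop button, jug, tub and spanner look undisturbed, and I saw no sign of contact with the rack. The arm ended clear of everything at 180 mm above the bench.

**Disagreements:**
- **Cameras:** They differ by about 5 mm in x. As a result the marker first read 0.70 rad in the top view and 0.80 rad in the side view. Referred to the scale lines and its likely height, both give about 0.70 to 0.72 rad; an extreme height assumption gives 0.67. That puts the blue lever within about 0.03 rad of the marker, against a 0.09 rad limit.
- **First descent:** The first move down to the red lever stopped 2 cm short at a wrist joint limit. I repeated it with less tilt and it reached.

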